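# Click the relay down, shut the control box and lock its quarter-turn fastener

### The arm

A 6-joint arm with a two-finger parallel gripper is mounted at the origin on a cart in front of the work surface, level with it; the furniture and walls round the work are solid. World frame = base frame: x ahead of the robot, y to its left, z up, the work surface at z = 0. Lengths are in m, angles in rad, forces in N, time in s.
With the tool pointing down it reaches from about 0.35 to 0.775 m from the base axis. Payload 5.5 kg.
Tool frame: the origin (TCP) lies midway between the tips of the shut fingers; the grasp point (between the pads) lies 19 mm behind it; z points along the fingers, y is the line along which they close (so a half turn about z gives the same grasp; the last joint's range is limited). The gripper opens to 85 mm and grips with 20 to 120 N. Pads are 22 mm wide; open, the fingers measure 114 mm over their backs; the gripper's body (76 mm by 85 mm) begins 54 mm behind the grasp point. The pads swing forward as they close: fully open they stand 13 mm farther back than shut.
Start: joints at [1.198, 0.313, 0.046, 1.304, 0, 1.431], TCP at [0.133, 0.56, 0.231] pointing down, gripper open.
Joint ranges: [-2.76, 2.76], [-0.86, 1.69], [-1.03, 1.26], [-2.2, 2.34], [-1.47, 1.5], [-3.14, 3.14]. Speed limits (rad/s): [2.57, 2.57, 3.14, 3.14, 3.14, 3.14].

### API

Orientations are given as a unit quaternion [w, x, y, z].
In Python, from workcell import env gives the robot as it stands.
- The arm moves only by the tool move_arm, never from a script. Its argument "targets" is a list of rows, each a list of 3 entries, a list of its own where there are three numbers: the shift along the tool's x, y, z in mm, then the turn, a rotation vector about the tool's x, y, z in units of 10 degrees (1.0 is 10 degrees), then the closure, from -1 (fully open) to 1 (shut). In form: [[[dx, dy, dz], [ax, ay, az], gripper], ...]. A call has 1 to 5 rows; each row is the pose to reach, as a shift and turn from the pose commanded when the call began, along the tool's axes at that moment; what a row does not reach only later rows make up. A row lasts 1/8 s, in which the tool goes at most 62.5 mm and 10.7 degrees, less where a joint would pass 70% of its speed; a pose out of reach is approached as far as the arm can. A call with a gripper value outside its range is refused whole. The fingers move at their own pace and stop on an object; "squeeze" is the grip in N (left out, the last holds). Time passes only in rows, so rows that repeat a pose let the fingers close. It gives the time, the measured TCP pose, the force, the opening and the grip force at its end, in the units of the state.
- env.get_state(): the state, without advancing time (a new reading comes with each control period).
- env.read_camera(name): name is "scene" or "top" or "wrist"; returns a dict with "pixels" (400x640x3 uint8, red, green, blue), "fovy" (degrees; the focal length in pixels is half the picture's height over the tangent of half this angle, whatever the lens; pixels are square), "cx", "cy" (the principal point, pixels), "extrinsics" (4x4, takes a point from world to camera coordinates); the wrist camera has in their place "mount" (4x4, takes a point from camera to tool coordinates, whose origin is the TCP and whose axes are the flange's). Camera axes: x right, y up, looking along -z (the intrinsics and any distortion apply to the point x, -y, -z); pixel columns grow to the right and rows downward; lengths in m; the calibration is good to about 2 mm. A picture is of the moment at which its call begins: read the wrist's pose just before it. There is no depth.
- env.hand_in(): hands the job in; it is judged then, once.
Trained networks look in a picture, given as the dict that the camera call returned (one of the last four; its "shot" number tells which), for a name from the list of things; names that differ only in an ending like _2 or _b are one class to them, and where a whole thing is asked for, a point or a joint stands for the part that bears it (a point fixed in the world has none). Each returns a list of dicts, best first, with "confidence" (0 to 1); they miss things now and then, are a little off and sometimes report something else, mostly with a low value. They report only what shows in the picture. A call takes as long as a camera call.
- env.spot_in(thing, picture): "centre" ([x, y, z] in m, in world coordinates, good to about 4 mm: the middle of the surface that is visible of it).
- env.regions_of(thing, picture): "mask" (400x640 bool, what is visible of it).
- env.landmark_of(thing, picture): "centre" ([x, y, z] in m, in world coordinates, good to about 4 mm: a listed point, or the origin of a listed thing).
The state is a dict: "clock": time; "joint_pos": joint angles; "qvel": joint speeds; "tau": joint torques, N m; "tcp_pos": TCP position; "orientation": TCP orientation; "wrist_force": force on the tool from outside, world axes, zero at the start; "ft_torque": the same for the moment, N m; "finger_gap": finger opening in m; "grip_force": force on a finger pad.
Only numpy, scipy, OpenCV 4.12 (cv2) and the standard library are available. Lean on these libraries where they do the work, as an engineer would, in place of code of your own. Each camera call takes 0.05 s, during which the arm holds its last target. There are 200 camera calls.

### The job

Put the printer's control box back together: press the tilted relay down on its rail until its sprung foot clicks, then swing the cover fully shut. Turn the cover's spring-loaded wing stud until it lines up with the slot, push it in and turn it a quarter turn clockwise until it is locked and stays down by itself. Leave the things round the box where they are.

Things in the scene. Friction and masses are not known exactly. Their poses are not given: they have to be found in the camera images.
- enclosure: open grey control box fixed to the bench, 180 x 180 x 100 mm (x, y, height), walls 4 mm; rim at z = 0.100. Origin: centre of its underside; its x axis points away from the robot when its yaw is 0, y to the left. Its cover is hinged on its +y side. Inside, a 35 mm steel rail runs along y under the relay, and near the -y wall a steel keeper bracket holds the slot
- slot (a point): centre of the keeper's slot, on its upper face, in the enclosure frame at (0, -0.062, 0.082). The slot runs along the enclosure's x axis, 30 mm long and 10 mm wide, in 4 mm plate. It receives the stud's 26 x 6 x 4 mm cross bar only when the bar lies along the slot within about 0.15 rad
- relay_axis (a point): black relay block, 74 x 45 x 49 mm, in the box, its far lip already hooked on the far edge of the rail. Origin: the rocking axis at the lip, in the enclosure frame at (0.035, 0.020, 0.036), along the enclosure's y. The block reaches from 12 mm behind the axis to 62 mm in front of it (its -x), its top face 52 mm over the axis: 88 mm over the bench when it is down
- relay (a joint): tilt of the relay about its rocking axis, rad: 0 = down on the rail, foot clicked; positive = near end raised. Starts at 0.34 to 0.44 and stays where it is left. From about 0.26 the sprung foot resists (about 5 N at the near end of the top); below about 0.08 the foot snaps under the rail edge and the relay goes to 0, against a hard stop, and stays. While it is up, its near top edge stands over the rim in the way of the cover
- relay_press (a point): point on the relay's top face to push on, 10 mm from its near edge: relay frame (-0.052, 0, 0.052). It moves on an arc about the rocking axis, some 20 mm towards the robot as the relay goes down
- cover (a joint): angle of the cover about its hinge, rad: 0 = shut, flat on the rim; 1.57 = upright; starts open at 1.65 to 1.95, leaning outward to the enclosure's +y. Friction holds it at any angle; 1 to 3 N at the free edge move it. Shut it by pushing on its outer face, from the +y side
- cover_hinge (a point): middle of the cover's hinge line, enclosure frame (0, 0.090, 0.100); the line runs along the enclosure's x
- cover_edge (a point): middle of the cover's free edge, on its outer face. The cover is a grey plate, 180 mm along the hinge, 180 mm from hinge to free edge, 5 mm thick; its inner face lies in the plane of the hinge line. The stud sits 28 mm from the free edge, half-way along it
- plunger (a joint): how far the captive stud is pushed into the cover, m: 0 = out, 0.013 = stop. A spring of 350 N/m with 2 N preload pushes it out (6.7 N at the stop). Out of line the cross bar meets the keeper at 0.002; in line it goes through, and below 0.010 it can be turned. Locked, the spring holds the bar against the keeper's underside at about 0.010
- stud (a joint): angle of the stud from the slot's line, rad, clockwise seen from above positive: 0 = wing and cross bar along the slot (the enclosure's x); 1.57 = quarter turn, at its stop, locked. The other stop is at -0.6. Starts at 0.45 to 1.15, so it must first be turned back to 0. Light friction (0.03 N m) holds it
- stud_top (a point): top centre of the stud's black wing handle: x along the wing, z out of the cover's outer face. The wing is 36 mm long, 10 mm thick and 30 mm high, parallel to the cross bar; while the stud is out its top stands 49 mm over the cover's outer face and its underside 19 mm. Two small bright metal ribs on the cover (12 x 4 mm), either side of the stud, mark the line of the slot
- tape_roll: small cream tape roll, 56 x 13 mm, bystander (origin: centre of its underside)
- white_carton: small white carton, 36 x 29 x 38 mm, bystander (origin: centre of its underside)
- clear_block: clear acrylic block, 55 x 75 x 15 mm, bystander (origin: centre of its underside)
- cards: stack of cream cards, 78 x 102 x 10 mm, bystander (origin: centre of its underside)
- pen: pen, 137 mm long, bystander (origin: centre of its underside)
- blower: hand blower, 197 x 52 x 53 mm, bystander (origin: centre of its underside)
- sample_jar: little white jar with teal screw cap, 32 x 20 mm, bystander (origin: centre of its underside)

How it is judged:
By the outcome, as a careful person would: the job done as asked, in the order asked, and still so for the second after the job is handed in, with the robot touching nothing.
It also fails if it takes over 66 s, if anything falls off the work surface, if the arm or the gripper's body presses on something with over 40 N, if the wrist force passes 120 N, or if a joint passes its speed limit or range.

## Working session

There is one attempt and no reset: what is moved stays moved. The work goes in short steps, Python scripts to look and compute and a tool call to move; the robot and the scene stay as the last step left them, time stands still between calls to the robot, and variables do not carry over. Pictures are saved under pics/ and viewed, at most 10 in all, crops included, and the job is handed in when it is done.

Besides the shell and the picture viewer there is one more tool, called after "Emit:" as a command line: name --argument value ..., lists and objects as JSON in quotes. move_arm: Moves the arm, as the interface text tells. Its arguments: {"type":"object","properties":{"targets":{"type":"array","items":{"type":"array"}},"squeeze":{"type":"number"}},"required":["targets"]}

```bash
mkdir -p pics; cat > h.py <<'E'
import numpy as np, cv2
from scipy.spatial.transform import Rotation as R
from workcell import env
def shot(n,save=None):
    p=env.read_camera(n)
    if save: cv2.imwrite('pics/'+save,p['pixels'][:,:,::-1])
    return p
def lm(t,p,f='landmark_of'):
    return [(np.round(d['centre'],4).tolist(),round(d['confidence'],2)) for d in getattr(env,f)(t,p)[:2]]
def tool():
    s=env.get_state(); w,x,y,z=s['orientation']; return np.array(s['tcp_pos']),R.from_quat([x,y,z,w]),s
E
python3 - <<'E'
from h import *
for c in('scene','top'):
    p=shot(c,c+'0.png')
    print(c,p.get('extrinsics').round(3).tolist() if hasattr(p.get('extrinsics'),'round') else p.get('extrinsics'),p['fovy'],[k for k in p])
    for t in('enclosure','slot','relay_axis','relay_press','cover_hinge','cover_edge','stud_top'): print(t,lm(t,p))
    for t in('tape_roll','white_carton','clear_block','cards','pen','blower','sample_jar'): print(t,lm(t,p))
a,r,s=tool();print(s,r.as_matrix().round(3))
E
```

```text
scene [[0.48, -0.877, 0.02, -0.246], [0.585, 0.337, 0.738, -0.412], [-0.654, -0.343, 0.674, -0.995], [0.0, 0.0, 0.0, 1.0]] 50.94387502877251 ['pixels', 'fovy', 'cx', 'cy', 'extrinsics', 'shot']
enclosure [([0.5691, -0.0238, 0.0022], 0.95)]
slot [([0.5549, -0.0832, 0.0844], 0.89), ([0.6038, -0.0064, 0.038], 0.67)]
relay_axis [([0.6063, -0.0088, 0.035], 0.84), ([0.5968, 0.1714, 0.2192], 0.55)]
relay_press [([0.5736, -0.0041, 0.1026], 0.6)]
cover_hinge [([0.5784, 0.0678, 0.0999], 0.8), ([0.6892, -0.1024, -0.0], 0.42)]
cover_edge [([0.5883, 0.1385, 0.2628], 0.81), ([0.4448, 0.4116, -0.0016], 0.43)]
stud_top [([0.5965, 0.1727, 0.2198], 0.59)]
tape_roll [([0.5031, -0.1692, 0.0025], 0.56)]
white_carton [([0.6845, -0.1039, 0.0013], 0.4), ([0.4458, 0.0274, 0.0001], 0.21)]
clear_block []
cards [([0.6273, 0.16, 0.0017], 0.45)]
pen [([0.4463, 0.0268, 0.0015], 0.68)]
blower [([0.4437, 0.4128, -0.0022], 0.6)]
sample_jar [([0.6083, -0.3045, 0.0037], 0.61)]
top [[0.018, -1.0, 0.005, -0.004], [0.994, 0.018, 0.105, -0.551], [-0.105, 0.003, 0.994, -1.562], [0.0, 0.0, 0.0, 1.0]] 42.586325711230366 ['pix
[... 903 characters left out ...]
358472e+00,
       -2.32714861e-05,  1.43118188e+00]), 'qvel': array([-1.15351748e-03, -1.46681590e-03,  5.85299767e-04,  2.55848118e-05,
        9.10666079e-04,  1.41822518e-04]), 'tau': array([-1.46018985e-03, -4.80462992e+01,  2.98802894e+01,  6.72069727e-04,
       -2.79632022e-04, -1.20093316e-05]), 'tcp_pos': array([0.13267091, 0.55952269, 0.2313126 ]), 'orientation': array([2.23292256e-05, 1.16118641e-01, 9.93235349e-01, 3.93580858e-05]), 'wrist_force': array([-1.03308871,  0.6189525 , -0.37969674]), 'ft_torque': array([-0.0117315 , -0.01875955, -0.05029618]), 'grip_force': 0.0, 'finger_gap': 0.08524438500947332} [[-0.973  0.231  0.   ]
 [ 0.231  0.973  0.   ]
 [-0.     0.    -1.   ]]
```

View pics/scene0.png

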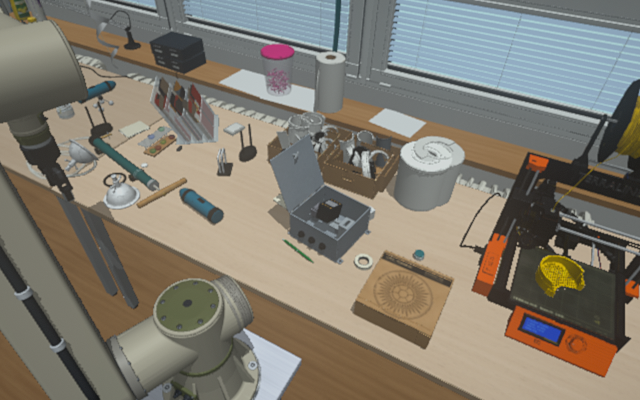

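View pics/top0.png

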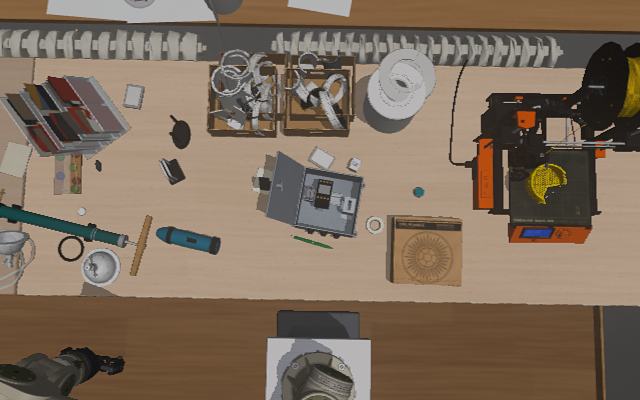

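The pictures show the box near pixel (315,205) in the top view. Its cover leans out to the left and the relay is tilted inside. The networks' points agree with the box geometry: yaw about -0.15, cover about 1.95. I'm setting out with the fingers closing.

Emit:
move_arm --targets '[[[-47,-37,-30],[0,0,0],1],[[-94,-74,-60],[0,0,0],1],[[-141,-111,-80],[0,0,0],1],[[-188,-148,-100],[0,0,0],1],[[-235,-186,-100],[0,0,-0.5],1]]'

```text
clock: 2.12
tcp_pos: [0.3154, 0.3292, 0.3328]
orientation: [0.001, 0.071, 0.997, 0.001]
wrist_force: [0.3, 0.6, -0.3]
finger_gap: -0.0002
grip_force: 0.0
```

Emit:
move_arm --targets '[[[-47,-37,0],[0,0,0],1],[[-94,-74,0],[0,0,0],1],[[-141,-111,0],[0,0,0],1],[[-188,-148,0],[0,0,0],1],[[-235,-186,0],[0,0,0],1]]'

```text
clock: 2.75
tcp_pos: [0.5206, 0.1104, 0.3312]
orientation: [0.0, 0.073, 0.997, 0.0]
wrist_force: [0.3, 1.3, 0.4]
finger_gap: 0.0001
grip_force: 0.0
```

```bash
python3 - <<'E'
from h import *
a,r,s=tool();print(s['clock'],a,r.as_matrix().round(3).tolist(),s['joint_pos'].round(2),s['finger_gap'])
E
```

```text
2.75 [0.52062762 0.11038736 0.33119067] [[-0.989, 0.145, 0.001], [0.145, 0.989, 0.0], [-0.001, 0.0, -1.0]] [0.06 0.22 0.17 1.51 0.   0.2 ] 0.000126740271096913
```

Emit:
move_arm --targets '[[[-36,-53,0],[0,0,0],1],[[-71,-106,0],[0,0,0],1],[[-71,-106,60],[0,0,0],1],[[-71,-106,120],[0,0,0],1],[[-71,-106,130],[0,0,0],1]]'

```text
clock: 3.38
tcp_pos: [0.5708, -0.0029, 0.1964]
orientation: [-0.005, 0.073, 0.997, 0.0]
wrist_force: [-0.3, -0.5, 0.6]
finger_gap: -0.0001
grip_force: 0.0
```

```bash
python3 - <<'E'
from h import *
a,r,s=tool();print(s['clock'],a,r.as_matrix().round(3).tolist())
for c in('wrist','scene','top'):
    p=shot(c,c+'1.png'); print(c)
    for t in('slot','relay_axis','relay_press','cover_hinge','cover_edge','stud_top','enclosure'): print(t,lm(t,p))
E
```

```text
3.375 [ 0.57075112 -0.00292912  0.19641298] [[-0.989, 0.146, -0.009], [0.146, 0.989, 0.002], [0.01, 0.0, -1.0]]
wrist
slot [([0.5565, -0.0785, 0.081], 0.68)]
relay_axis []
relay_press [([0.5683, -0.0032, 0.1092], 0.75)]
cover_hinge [([0.5794, 0.0665, 0.0974], 0.9)]
cover_edge []
stud_top []
enclosure [([0.566, -0.0241, -0.0019], 0.86)]
scene
slot [([0.5565, -0.0827, 0.0832], 0.7)]
relay_axis [([0.6057, -0.0085, 0.0393], 0.85), ([0.5697, -0.003, 0.1027], 0.6)]
relay_press [([0.5712, -0.0004, 0.104], 0.95), ([0.444, 0.0226, 0.0008], 0.5)]
cover_hinge [([0.5754, 0.0645, 0.0997], 0.82)]
cover_edge [([0.5877, 0.1366, 0.2632], 0.59)]
stud_top [([0.5983, 0.1742, 0.2207], 0.38)]
enclosure [([0.5692, -0.0244, 0.0024], 0.82)]
top
slot [([0.5494, -0.0851, 0.085], 0.66), ([0.6119, -0.3065, 0.0011], 0.25)]
relay_axis []
relay_press []
cover_hinge [([0.58, 0.0679, 0.1002], 0.89)]
cover_edge [([0.5876, 0.138, 0.2669], 0.73)]
stud_top []
enclosure []
```

View pics/wrist1.png

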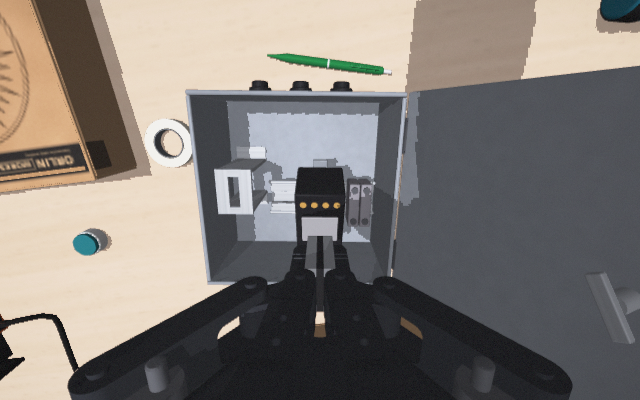

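Emit:
move_arm --targets '[[[-7,0,45],[0,0,0],1],[[-7,0,82],[0,0,0],1],[[-5,0,92],[0,0,0],1],[[5,0,99],[0,0,0],1],[[5,0,99],[0,0,0],1]]'

```text
clock: 5.2
tcp_pos: [0.5688, -0.0022, 0.1027]
orientation: [0.0, 0.073, 0.997, 0.0]
wrist_force: [-0.2, 0.0, 0.7]
finger_gap: 0.0002
grip_force: 0.0
```

Emit:
move_arm --targets '[[[3,0,0],[0,0,0],1],[[6,0,3],[0,0,0],1],[[10,0,6],[0,0,0],1],[[12,0,9],[0,0,0],1],[[12,0,9],[0,0,0],1]]'

```text
clock: 5.82
tcp_pos: [0.557, -0.0005, 0.0937]
orientation: [0.0, 0.073, 0.997, 0.0]
wrist_force: [-2.6, 0.1, 3.1]
finger_gap: -0.0001
grip_force: 1.5
```

Emit:
move_arm --targets '[[[2,0,3],[0,0,0],1],[[3,0,5],[0,0,0],1],[[3,0,7],[0,0,0],1],[[3,0,7],[0,0,0],1]]'

```text
clock: 6.32
tcp_pos: [0.5548, -0.0003, 0.0879]
orientation: [0.001, 0.073, 0.997, -0.0]
wrist_force: [-5.4, 0.4, 16.2]
finger_gap: -0.0
grip_force: 7.9
```

Emit:
move_arm --targets '[[[0,0,-40],[0,0,0],1],[[0,0,-102],[0,0,0],1],[[0,0,-164],[0,0,0],1],[[10,0,-226],[0,0,0],1],[[44,30,-250],[0,0,0],1]]'

```text
clock: 6.95
tcp_pos: [0.5174, 0.0347, 0.3392]
orientation: [0.003, 0.074, 0.997, -0.0]
wrist_force: [0.6, 1.2, -0.5]
finger_gap: -0.0001
grip_force: 0.0
```

```bash
python3 - <<'E'
from h import *
a,r,s=tool();print(s['clock'],a,r.as_matrix().round(3).tolist())
p=shot('wrist','wrist2.png'); print(lm('relay_press',p),lm('cover_hinge',p),lm('stud_top',p),lm('enclosure',p))
E
```

```text
6.95 [0.51744551 0.03467248 0.33915304] [[-0.989, 0.148, 0.006], [0.148, 0.989, -0.001], [-0.006, 0.0, -1.0]]
[([0.546, -0.0026, 0.0922], 0.92), ([0.4456, 0.0262, -0.003], 0.35)] [([0.5812, 0.0668, 0.0999], 0.71), ([0.6049, -0.0103, 0.0352], 0.38)] [([0.596, 0.1752, 0.2209], 0.72)] [([0.5643, -0.0214, 0.0008], 0.65)]
```

View pics/wrist2.png

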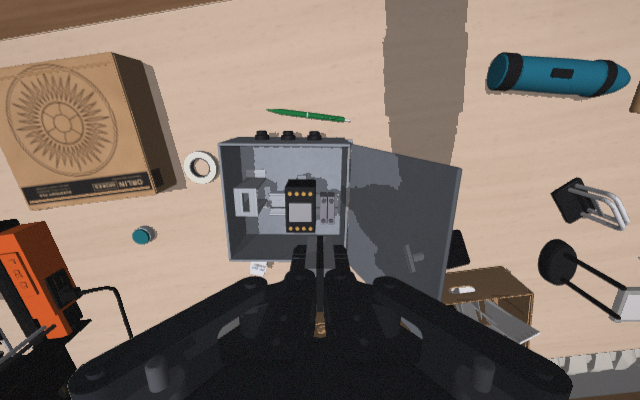

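The relay now lies flat at (301,212), with the cover still open on the right. Next I go over to the cover's outer side.

Emit:
move_arm --targets '[[[2,60,0],[0,0,0],1],[[2,120,0],[0,0,0],1],[[2,152,0],[0,0,0],1],[[2,152,55],[0,0,0],1],[[2,152,104],[0,0,0],1]]'

```text
clock: 7.82
tcp_pos: [0.5357, 0.1866, 0.2284]
orientation: [-0.001, 0.072, 0.997, -0.0]
wrist_force: [1.2, 0.1, -0.7]
finger_gap: -0.0002
grip_force: 0.0
```

Emit:
move_arm --targets '[[[0,-20,0],[0,0,0],1],[[0,-45,-5],[0,0,0],1],[[0,-70,-10],[0,0,0],1],[[0,-95,-12],[0,0,0],1],[[0,-118,-11],[0,0,0],1]]'

```text
clock: 8.45
tcp_pos: [0.5189, 0.0679, 0.2445]
orientation: [0.001, 0.073, 0.997, 0.0]
wrist_force: [0.6, 1.4, -0.2]
finger_gap: -0.0001
grip_force: 0.8
```

Emit:
move_arm --targets '[[[0,-31,3],[0,0,0],1],[[0,-58,14],[0,0,0],1],[[0,-84,33],[0,0,0],1],[[0,-103,56],[0,0,0],1],[[0,-117,81],[0,0,0],1]]'

```text
clock: 9.07
tcp_pos: [0.5022, -0.0488, 0.1631]
orientation: [0.001, 0.074, 0.997, -0.0]
wrist_force: [-0.6, 0.3, 0.3]
finger_gap: -0.0001
grip_force: 0.2
```

Emit:
move_arm --targets '[[[0,-6,18],[0,0,0],1],[[0,-11,36],[0,0,0],1],[[0,-13,50],[0,0,0],1],[[0,-14,58],[0,0,0],1],[[0,-14,61],[0,0,0],1]]'

```text
clock: 9.7
tcp_pos: [0.4996, -0.0607, 0.1045]
orientation: [0.001, 0.073, 0.997, -0.001]
wrist_force: [-14.0, 0.6, 40.6]
finger_gap: 0.0002
grip_force: 20.4
```

Emit:
move_arm --targets '[[[0,0,-50],[0,0,0],1],[[0,0,-105],[0,0,0],-1],[[-30,-8,-150],[0,0,0],-1],[[-62,-15,-160],[0,0,0],-1],[[-62,-15,-160],[0,0,0],-1]]'

```text
clock: 10.32
tcp_pos: [0.5609, -0.0848, 0.2623]
orientation: [0.002, 0.073, 0.997, -0.0]
wrist_force: [-1.1, -0.3, -0.6]
finger_gap: 0.0721
grip_force: 0.0
```

```bash
python3 - <<'E'
from h import *
a,r,s=tool();print(s['clock'],a,r.as_matrix().round(3).tolist(),s['joint_pos'].round(2))
for c in('wrist','scene','top'):
    p=shot(c,c+'3.png'); print(c,lm('stud_top',p),lm('cover_edge',p),lm('cover_hinge',p))
    m=env.regions_of('stud_top',p)
    if m:
        for d in m[:2]: ys,xs=np.where(d['mask']); print('mask',d['confidence'],len(xs),xs.min(),xs.max(),ys.min(),ys.max())
    if c=='wrist': print(p['mount'],p['fovy'],p['cx'],p['cy'],[k for k in p])
E
```

```text
10.325 [ 0.56090072 -0.08481689  0.26225226] [[-0.989, 0.145, 0.004], [0.145, 0.989, -0.001], [-0.004, -0.001, -1.0]] [-0.29  0.29  0.09  1.37 -0.   -0.15]
wrist [([0.5541, -0.0807, 0.1548], 0.93), ([0.4998, -0.1731, -0.001], 0.6)] [([0.551, -0.1094, 0.1022], 0.94), ([0.6917, -0.1056, -0.0017], 0.35)] [([0.5799, 0.0662, 0.0974], 0.79)]
mask 0.74 555 307 333 168 205
[[-8.81094468e-04  9.56843373e-01  2.90602793e-01  7.42728977e-02]
 [ 9.99999607e-01  8.14702676e-04  3.49450413e-04 -7.14898931e-04]
 [ 9.76144391e-05  2.90602986e-01 -9.56843715e-01 -1.41949957e-01]
 [ 0.00000000e+00  0.00000000e+00  0.00000000e+00  1.00000000e+00]] 71.15491043376183 319.5703606123576 198.27585920844635 ['pixels', 'fovy', 'cx', 'cy', 'mount', 'shot']
scene [([0.5558, -0.0845, 0.1523], 0.69), ([0.5568, -0.0825, 0.0862], 0.58)] [([0.5498, -0.1086, 0.1022], 0.71), ([0.5042, -0.1714, 0.0014], 0.25)] [([0.5809, 0.0647, 0.0987], 0.84)]
mask 0.56 99 343 353 205 216
top [] [([0.6105, -0.3066, -0.0009], 0.62)] [([0.5819, 0.0645, 0.1009], 0.77)]
mask 0.39 756 254 288 169 198
```

View pics/wrist3.png

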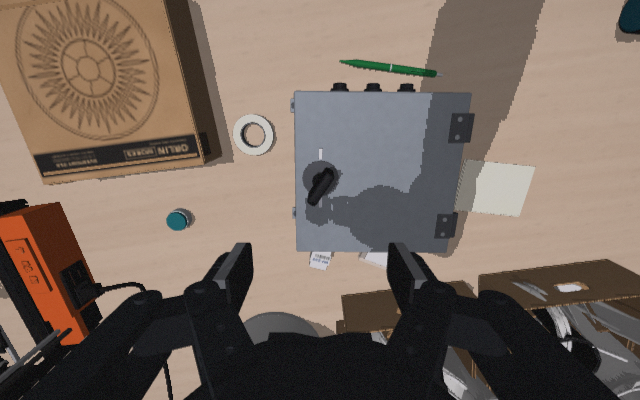

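The cover is shut flat. The stud's wing runs from (312,203) to (332,170), and one rib shows at (320,153). Next I fit the wing's angle to its mask.

```bash
cat >> h.py <<'E'
def proj(p,a,r,X):
    M=p['mount']; T=np.eye(4); T[:3,:3]=r.as_matrix(); T[:3,3]=a
    C=np.linalg.inv(T@M); x=X@C[:3,:3].T+C[:3,3]; f=200/np.tan(np.radians(p['fovy'])/2)
    return np.c_[p['cx']+f*x[:,0]/-x[:,2], p['cy']-f*x[:,1]/-x[:,2]]
E
python3 - <<'E'
from h import *
from scipy.optimize import minimize
a,r,s=tool(); p=shot('wrist')
img=p['pixels'].astype(int)
mk=np.zeros((400,640),bool); mk[150:215,295:345]=img[150:215,295:345].sum(2)<110
n,l,st,_=cv2.connectedComponentsWithStats(mk.astype(np.uint8)); k=1+st[1:,4].argmax(); mk=l==k; print('px',st[k],r.as_matrix().round(3).tolist(),a)
def cost(v):
    x,y,az=v; c,sn=np.cos(az),np.sin(az)
    X=np.array([[x+i*c*.018-j*sn*.005,y+i*sn*.018+j*c*.005,z] for i in(-1,1) for j in(-1,1) for z in(.124,.154)])
    h=cv2.convexHull((proj(p,a,r,X)*16).astype(np.int32)); q=np.zeros((400,640),np.uint8); cv2.fillConvexPoly(q,h,1,shift=4); q=q>0
    return 1-(q&mk).sum()/(q|mk).sum()
best=min((minimize(cost,[.556,-.083,az],method='Nelder-Mead',options=dict(initial_simplex=[[.556,-.083,az],[.562,-.083,az],[.556,-.077,az],[.556,-.083,az+.2]])) for az in np.arange(-1.6,1.5,.4)),key=lambda o:o.fun)
print(best.x,best.fun)
c=p['pixels'][130:230,270:380,::-1]; cv2.imwrite('pics/crop3.png',cv2.resize(c,None,fx=5,fy=5,interpolation=cv2.INTER_CUBIC))
E
```

```text
px [307 171  27  38 468] [[-0.989, 0.145, 0.0], [0.145, 0.989, 0.0], [0.0, 0.0, -1.0]] [ 0.55841405 -0.08365024  0.260949  ]
[ 0.55452477 -0.08514878 -0.69391039] 0.3165137614678899
```

View pics/crop3.png

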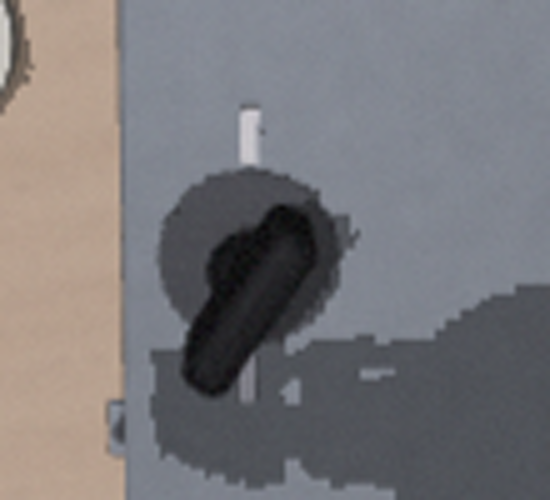

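Emit:
move_arm --targets '[[[4,0,20],[0,0,1.0],-1],[[4,0,40],[0,0,2.0],-1],[[4,0,70],[0,0,2.85],-1],[[4,0,105],[0,0,2.85],-1],[[4,0,134],[0,0,2.85],-1]]'

```text
clock: 11.75
tcp_pos: [0.5542, -0.083, 0.1257]
orientation: [-0.0, 0.316, 0.949, 0.0]
wrist_force: [0.3, 1.1, 0.2]
finger_gap: 0.0856
grip_force: 0.0
```

Emit:
move_arm --targets '[[[0,0,0],[0,0,0],-0.3],[[0,0,0],[0,0,0],0.2],[[0,0,0],[0,0,0],0.5],[[0,0,0],[0,0,0],1],[[0,0,0],[0,0,0],1]]' --squeeze 30

```text
clock: 12.38
tcp_pos: [0.5552, -0.0834, 0.1278]
orientation: [0.001, 0.316, 0.949, -0.0]
wrist_force: [0.8, -0.4, 1.5]
finger_gap: 0.0091
grip_force: 36.4
```

```bash
python3 - <<'E'
from h import *
a,r,s=tool();print(s['clock'],a,r.as_matrix().round(3).tolist(),s['finger_gap'],s['grip_force'],s['wrist_force'],s['ft_torque'])
p=shot('wrist','wrist4.png'); print(lm('stud_top',p))
E
```

```text
12.375 [ 0.55517692 -0.08338232  0.12783237] [[-0.8, 0.6, 0.002], [0.6, 0.8, -0.001], [-0.002, 0.001, -1.0]] 0.009124150878035033 36.436330676078796 [ 0.83228923 -0.37022634  1.49670164] [-0.09141458 -0.12598033 -0.07474206]
[([0.5584, -0.0789, 0.1535], 0.89)]
```

View pics/wrist4.png

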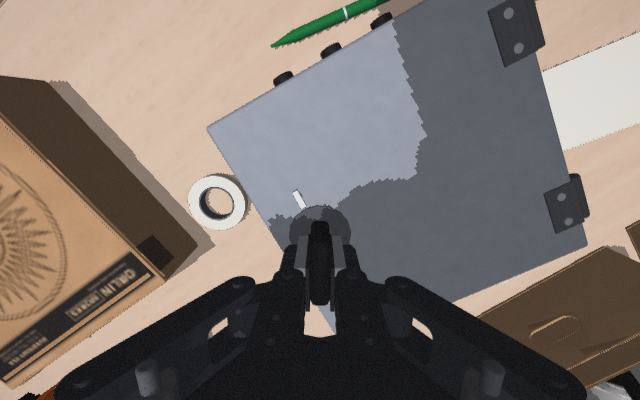

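The wing is held squarely between the pads at (320,262). Next I turn it back to the slot line.

Emit:
move_arm --targets '[[[0,0,0],[0,0,-0.9],1],[[0,0,0],[0,0,-1.8],1],[[0,0,0],[0,0,-2.6],1],[[0,0,0],[0,0,-2.85],1],[[0,0,0],[0,0,-2.85],1]]' --squeeze 45

```text
clock: 13.1
tcp_pos: [0.5551, -0.0834, 0.1274]
orientation: [0.001, 0.073, 0.997, -0.0]
wrist_force: [1.3, -2.1, 1.6]
finger_gap: 0.0092
grip_force: 46.9
```

Emit:
move_arm --targets '[[[0,0,3],[0,0,0],1],[[0,0,6],[0,0,0],1],[[0,0,9],[0,0,0],1],[[0,0,12],[0,0,0],1],[[0,0,12],[0,0,0],1]]'

```text
clock: 13.72
tcp_pos: [0.5551, -0.0834, 0.1153]
orientation: [0.001, 0.073, 0.997, -0.0]
wrist_force: [1.8, -2.5, 5.9]
finger_gap: 0.0091
grip_force: 47.7
```

Emit:
move_arm --targets '[[[0,0,0.5],[0,0,1],1],[[0,0,0.5],[0,0,2],1],[[0,0,0.5],[0,0,3],1],[[0,0,0.5],[0,0,4],1],[[0,0,0.5],[0,0,4.5],1]]'

```text
clock: 14.35
tcp_pos: [0.5552, -0.0833, 0.1151]
orientation: [0.001, 0.45, 0.893, 0.0]
wrist_force: [0.9, -1.3, 7.3]
finger_gap: 0.0091
grip_force: 47.6
```

Emit:
move_arm --targets '[[[0,0,0],[0,0,1],1],[[0,0,0],[0,0,2],1],[[0,0,0],[0,0,3],1],[[0,0,0],[0,0,4],1],[[0,0,0],[0,0,4.6],1]]'

```text
clock: 14.98
tcp_pos: [0.5553, -0.0833, 0.1151]
orientation: [0.001, 0.764, 0.646, 0.001]
wrist_force: [1.8, -2.3, 6.2]
finger_gap: 0.0092
grip_force: 47.7
```

```bash
python3 - <<'E'
from h import *
a,r,s=tool();print(s['clock'],a,r.as_matrix().round(3).tolist(),s['finger_gap'],s['grip_force'],s['wrist_force'],s['ft_torque'],s['joint_pos'])
E
```

```text
14.975 [ 0.55529526 -0.08327132  0.11509881] [[0.166, 0.986, 0.002], [0.986, -0.166, -0.0], [-0.0, 0.002, -1.0]] 0.009182774863009648 47.665119767189026 [ 1.80694916 -2.28302026  6.16793381] [-0.36500082 -0.30504495  0.17616893] [-2.91901248e-01  3.46482621e-01 -1.99419852e-01  1.02298589e+00
  1.68171002e-04  1.44587784e+00]
```

Emit:
move_arm --targets '[[[0,0,-1.5],[0,0,0],1],[[0,0,-1.5],[0,0,0],0],[[0,0,-1.5],[0,0,0],-1],[[0,0,-1.5],[0,0,0],-1],[[0,0,-1.5],[0,0,0],-1]]'

```text
clock: 15.6
tcp_pos: [0.5541, -0.0829, 0.1155]
orientation: [-0.001, 0.762, 0.647, -0.0]
wrist_force: [-0.3, -0.0, 0.2]
finger_gap: 0.0804
grip_force: 0.0
```

Emit:
move_arm --targets '[[[0,0,-30],[0,0,0],-1],[[0,0,-80],[0,0,0],-1],[[0,0,-120],[0,0,0],-1],[[0,0,-140],[0,0,0],-1],[[0,0,-140],[0,0,0],-1]]'

```text
clock: 16.23
tcp_pos: [0.5555, -0.0834, 0.2576]
orientation: [0.001, 0.762, 0.647, 0.001]
wrist_force: [0.1, 0.4, 0.4]
finger_gap: 0.0856
grip_force: 0.0
```

```bash
python3 - <<'E'
from h import *
a,r,s=tool();print(s['clock'],a)
p=shot('wrist','wrist5.png'); print(lm('stud_top',p),lm('cover_edge',p))
q=shot('scene'); print(lm('stud_top',q),lm('cover_edge',q))
E
```

```text
16.225 [ 0.55547582 -0.08337889  0.2576231 ]
[([0.5551, -0.0793, 0.1425], 0.79)] [([0.549, -0.1093, 0.1037], 0.64)]
[([0.5574, -0.0815, 0.1412], 0.61)] [([0.5489, -0.1101, 0.1029], 0.92)]
```

View pics/wrist5.png

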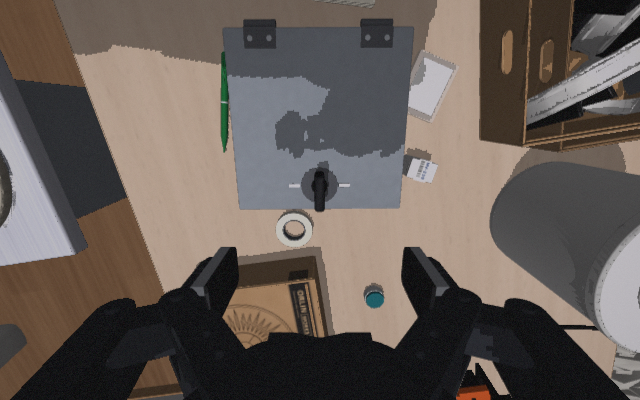

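The wing at (320,190) stands square across the ribs, with its top at about 0.142 m. That is down by 10–12 mm with nothing touching it, so it is locked.

```bash
python3 -c "
from h import *
print(env.hand_in())"
```

```text
the job is handed in; nothing more can be done
None
```

The relay is pressed down flat on its rail, the cover is shut, and the wing stud is turned a quarter turn and stays down by itself; I handed the job in at about 16 s of the 66 s, and no verdict came back.

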